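# Turn the painting turntable to its stop and snap the lock lever over

### The arm

A 6-joint arm with a two-finger parallel gripper is mounted at the origin on the work surface. World frame = base frame: x ahead of the robot, y to its left, z up, the work surface at z = 0. Lengths are in m, angles in rad, forces in N, time in s.
With the tool pointing down it reaches from about 0.425 to 0.95 m from the base axis. Payload 3.5 kg.
Tool frame: the origin (TCP) lies at the very end of the fingers, on their centre line; the grasp point (between the pads) lies 19 mm behind it; z points along the fingers, y is the line along which they close (so a half turn about z gives the same grasp; the last joint's range is limited). The gripper opens to 85 mm and grips with 20 to 120 N. Pads are 22 mm wide; open, the fingers measure 114 mm over their backs; the gripper's body (76 mm by 85 mm) begins 54 mm behind the grasp point. The pads swing forward as they close: fully open they stand 13 mm farther back than shut.
Start: joints at [-1.393, 0.286, 1.577, -0, 1.279, -0.15], TCP at [0.217, -0.639, 0.21] pointing down, gripper open.
Joint ranges: [-2.77, 2.77], [-0.9, 2.22], [0.21, 2.48], [-1.53, 4.67], [0.24, 2.81], [-2.84, 2.84]. Speed limits (rad/s): [2.79, 2.79, 3.14, 3.14, 3.14, 3.14].

### API

Orientations are given as a unit quaternion [x, y, z, w].
In Python, from plant import ctrl, optics, sign_off gives the robot as it stands.
- The arm moves only by the shell command python3 -m creep 'ROWS' [FORCE]. ROWS is JSON, a list of rows, each an object of numbers: "x", "y", "z": the shift along the tool's x, y, z in mm; "rx", "ry", "rz": the turn, a rotation vector about the tool's x, y, z in degrees; "grip": the opening, from 0 (shut) to 1 (fully open). In form: [{"x": .., "y": .., "z": .., "rx": .., "ry": .., "rz": .., "grip": ..}, ...]. A call has exactly 10 rows; each row shifts and turns the commanded pose from where the row before left it, along the tool's axes as they then stand; what a row does not reach is not made up. A row lasts 1/12 s, in which the tool goes at most 41.7 mm and 7.16 degrees, less where a joint would pass 70% of its speed; a pose out of reach is approached as far as the arm can. A call with a gripper value outside its range is refused whole. The fingers move at their own pace and stop on an object; FORCE is the grip in N (left out, the last holds). Time passes only in rows, so rows that do not move let the fingers close, or fill a call up. It gives the time, the measured TCP pose, the force, the opening and the grip force at its end, in the units of the state.
- ctrl.get_state(): the state, without advancing time (a new reading comes with each control period).
- optics.read_camera(name): name is "side" or "top" or "wrist"; returns a dict with "color" (400x640x3 uint8, blue, green, red), "K" (3x3 intrinsics, pixels), "R" (3x3) and "t" (3): a world point X has camera coordinates R X + t. Camera axes: x right, y down, z forward; pixel columns grow to the right and rows downward; lengths in m; the calibration is good to about 2 mm. A picture is of the moment at which its call begins. There is no depth.
- sign_off(): hands the job in; it is judged then, once.
The state is a dict: "time": time; "qpos": joint angles; "dq": joint speeds; "joint_efforts": joint torques, N m; "eef_pos": TCP position; "tcp_rot": TCP orientation; "contact_force": force on the tool from outside, world axes, zero at the start; "wrist_torque": the same for the moment, N m; "opening": opening from 0.0 (shut) to 1.0 (fully open); "finger_force": force on a finger pad.
Only numpy, scipy, OpenCV 4.12 (cv2) and the standard library are available. Lean on these libraries where they do the work, as an engineer would, in place of code of your own. Each camera call takes 0.05 s, during which the arm holds its last target. There are 200 camera calls.

### The job

The motorcycle frame on the hobby turntable has wet paint and must not be touched. With your fingertips, push the turntable round by its upright steel peg until it comes up against the side of the black lock block, and only then flip the lock lever on that block over towards the turntable, past its middle, so that it snaps into the locked position. Lift nothing, leave the file, brush rest and paint jar where they lie, and finish with the hand clear of everything.

Things in the scene. Friction and masses are not known exactly. Their poses are not given: they have to be found in the camera images.
- turntable_base: Fixed black foot of the turntable; origin at desk level on the vertical turning axis, z up. Above it a round disc, 240 mm across, top 35 mm above the desk. At the foot's own +y side, outside the disc, the black lock block, 44 mm high, spans x -25 to +45, y +127 to +185 mm in this frame. The lever's pivot is at (15, 155, 52) mm, between two cheeks that rise to 59 mm.
- turntable (a joint): Disc angle, rad: 0 = the steel tongue under the peg touches the -x side of the lock block (hard stop); grows counter-clockwise seen from above, to 1.7. Starts at 0.5 to 1.3, so push it clockwise seen from above. Friction takes about 1.2 N at the peg; it stays where it is left.
- peg_top (a point): Centre of the top of the upright round steel peg on the disc, 12 mm diameter, 35 mm high (35 to 70 mm above the desk), 108 mm from the turntable's axis. A flat steel tongue 14 mm wide runs under it out past the disc's edge to 143 mm from the axis.
- lock_lever (a joint): Lever angle, rad: -0.5 = leaning outward, away from the turntable (unlocked, start); 0 = upright; +0.5 = leaning in towards the turntable (locked). A spring drives it from upright to the nearer end; some 3 N at the tip takes it past the middle. It swings in the plane x = 15 mm of the base frame; its tip moves along the base's -y when locking.
- lever_tip (a point): Top end of the lock lever, 55 mm from its pivot: a round steel stem 8 mm thick whose upper half is a plain aluminium grip 14 mm thick. A short steel arm with a rubber foot points from the pivot towards the disc and comes down over its edge when locked.
- bike_frame: White plastic model motorcycle frame, about 90 mm long, 30 mm wide, its top 73 mm above its foot's underside, on a loose wooden foot 70 x 46 x 8 mm that stands near the middle of the disc. Origin: centre of the foot's underside, z up. Wet paint: not to be touched.
- file: Loose steel file with wooden handle, 195 mm long, 18 mm thick, lying on the desk. Origin under its middle, x along it.
- brush_rest: Loose white ceramic brush rest, 30 x 90 mm, 33 mm high, with four humps. Origin: centre of its underside.
- paint_jar: Loose paint jar, 40 mm diameter, 50 mm high. Origin: centre of its underside.

How it is judged:
On the way, in this order (a step that is already met when the one before it is completed fails the run):
1. the turntable is against its stop (within 0.05 rad) with the lever still unlocked (value of joint turntable below 0.05 rad and value of joint lock_lever below -0.3 rad), for 0.2 s.
2. the lever has snapped over to its locked end (value of joint lock_lever above 0.42 rad), for 0.2 s.
At the end, for the whole second after the job is handed in: The turntable is within 0.06 rad of its stop, the lever stands beyond 0.42 rad at its locked end, the frame stands upright within 25 mm of the turntable's axis, and file, brush rest and paint jar are within 15 mm of where they were (value of joint turntable below 0.06 rad and value of joint lock_lever above 0.42 rad and horizontal distance between bike_frame and turntable_base below 0.025 m and angle between bike_frame's own z axis and vertical below 0.1 rad and distance of each of file, brush_rest, paint_jar from where it was at the start of the episode below 0.015 m); the robot touches nothing.
It fails at once if the lever was flipped over before the turntable was at its stop, or the turntable left the stop afterwards (value of joint lock_lever above 0 rad and value of joint turntable above 0.08 rad).
It fails at once if the painted frame was touched (contact force between bike_frame and the fingers above 0.3 N or contact force between bike_frame and the arm above 0.3 N).
It fails at once if the painted frame was tipped, lifted or shifted (angle between bike_frame's own z axis and vertical above 0.2 rad or height (world z) of bike_frame above 0.045 m or horizontal distance between bike_frame and turntable_base above 0.03 m).
It fails at once if file, brush rest or paint jar was moved or lifted (distance of any of file, brush_rest, paint_jar from where it was at the start of the episode above 0.02 m).
It also fails if it takes over 50 s, if anything falls off the work surface, if the arm or the gripper's body presses on something with over 40 N, if the wrist force passes 120 N, or if a joint passes its speed limit or range.

## Working session

There is one attempt and no reset: what is moved stays moved. The work goes in short steps, Python scripts to look and compute and a shell command to move; the robot and the scene stay as the last step left them, time stands still between calls to the robot, and variables do not carry over. Pictures are saved under pics/ and viewed, at most 10 in all, crops included, and the job is handed in when it is done.

```bash
mkdir -p pics; ls; python3 - <<'E'
from plant import ctrl, optics
import cv2
for n in("top","side"):
    c=optics.read_camera(n); cv2.imwrite(f"pics/{n}0.png",c["color"]); print(n,c["K"].round(1).tolist(),c["R"].round(4).tolist(),c["t"].round(4).tolist())
s=ctrl.get_state(); print(s)
E
```

```text
pics
top [[412.3, 0.0, 315.0], [0.0, 412.3, 205.4], [0.0, 0.0, 1.0]] [[-0.0121, -0.9998, -0.0153], [-0.9919, 0.0139, -0.1266], [0.1268, 0.0137, -0.9918]] [0.0066, 0.5424, 0.8986]
side [[442.2, 0.0, 319.0], [0.0, 442.2, 205.0], [0.0, 0.0, 1.0]] [[-0.8802, -0.4743, 0.0188], [-0.2658, 0.4597, -0.8474], [0.3933, -0.7508, -0.5307]] [0.5014, 0.2377, 1.02]
{'time': 0.1, 'qpos': array([-1.39301565e+00,  2.87116201e-01,  1.57809386e+00,  3.64979573e-06,
        1.27864015e+00, -1.50007471e-01]), 'dq': array([ 0.00093459, -0.00173835, -0.00151013,  0.00031648, -0.00061846,
       -0.00018624]), 'joint_efforts': array([ 1.56127528e-03, -4.07298052e+01, -2.93700296e+01, -1.00817174e-04,
        3.43009699e-03,  1.34595012e-06]), 'eef_pos': array([ 0.217219  , -0.63837799,  0.20882524]), 'tcp_rot': array([ 9.86598861e-01,  1.63160699e-01, -1.39275757e-05, -1.12869304e-03]), 'contact_force': array([-0.20324949, -0.52981811, -0.77742977]), 'wrist_torque': array([ 0.01135834, -0.02828182, -0.00109389]), 'finger_force': 0.0, 'opening': 0.9974994691462912}
```

View pics/top0.png

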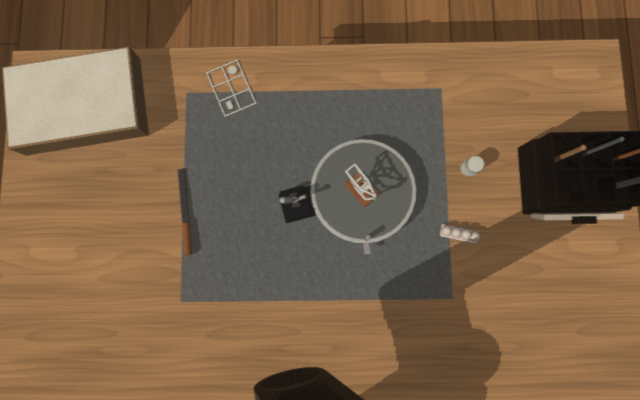

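View pics/side0.png

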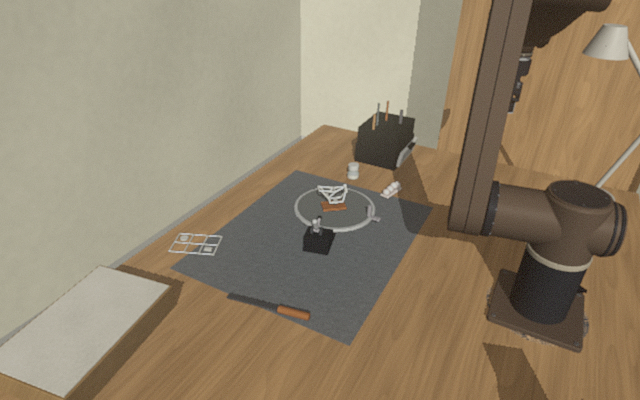

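The top view shows the disc centre near (363,191), the lock block near (297,203), the peg and tongue near (367,240), and the frame near (361,186). The side view shows the block at (319,240). Next I'll fit the disc ellipse and zoom in.

```bash
cat > h.py <<'E'
import numpy as np,cv2
from plant import ctrl,optics
def ray(c,uv,z):
    d=c["R"].T@np.linalg.inv(c["K"])@np.array([uv[0],uv[1],1.]); o=-c["R"].T@c["t"]
    return o+d*(z-o[2])/d[2]
def proj(c,X):
    p=c["K"]@(c["R"]@np.asarray(X)+c["t"]); return p[:2]/p[2]
E
python3 - <<'E'
from h import *
c=optics.read_camera("top"); im=c["color"]
g=im.max(2); sat=im.max(2).astype(int)-im.min(2)
m=((g>110)&(sat<40)).astype(np.uint8)
cs,_=cv2.findContours(m,cv2.RETR_EXTERNAL,cv2.CHAIN_APPROX_NONE)
for k in cs:
    x,y,w,h=cv2.boundingRect(k)
    if 80<w<130 and 80<h<130:
        hull=cv2.convexHull(k); e=cv2.fitEllipseDirect(k); print("ell",e,x,y,w,h)
        P=np.array([ray(c,p[0],.035)[:2] for p in k])
        # robust circle centre with r=.12
        from scipy.optimize import least_squares
        f=least_squares(lambda q:np.hypot(*(P-q[:2]).T)-q[2],[*P.mean(0),.12],loss="soft_l1",f_scale=.001)
        print("circle",f.x)
dk=((g<45)).astype(np.uint8); dk[:, :250]=0;dk[:,340:]=0;dk[:160]=0;dk[250:]=0
cs,_=cv2.findContours(dk,cv2.RETR_EXTERNAL,cv2.CHAIN_APPROX_NONE)
for k in cs:
    if cv2.contourArea(k)>100:
        r=cv2.minAreaRect(k); print("block",r,[ray(c,p,.044)[:2].round(4).tolist() for p in cv2.boxPoints(r)])
a=cv2.resize(im[130:260,270:430],None,fx=5,fy=4.5,interpolation=cv2.INTER_CUBIC)
a=cv2.resize(im[135:255,270:430],None,fx=5,fy=5,interpolation=cv2.INTER_CUBIC)
cv2.imwrite("pics/topz.png",cv2.convertScaleAbs(a,alpha=1.4,beta=20))
E
```

```text
ell ((362.9376220703125, 191.43374633789062), (100.52363586425781, 103.19866180419922), 158.47552490234375) 311 139 105 115
circle [ 0.57479763 -0.10966099  0.11624878]
block ((297.2229919433594, 202.85487365722656), (32.141727447509766, 31.30031967163086), 75.3791275024414) [[0.5745, 0.0822], [0.5915, 0.0138], [0.5207, -0.0036], [0.504, 0.0642]]
```

View pics/topz.png

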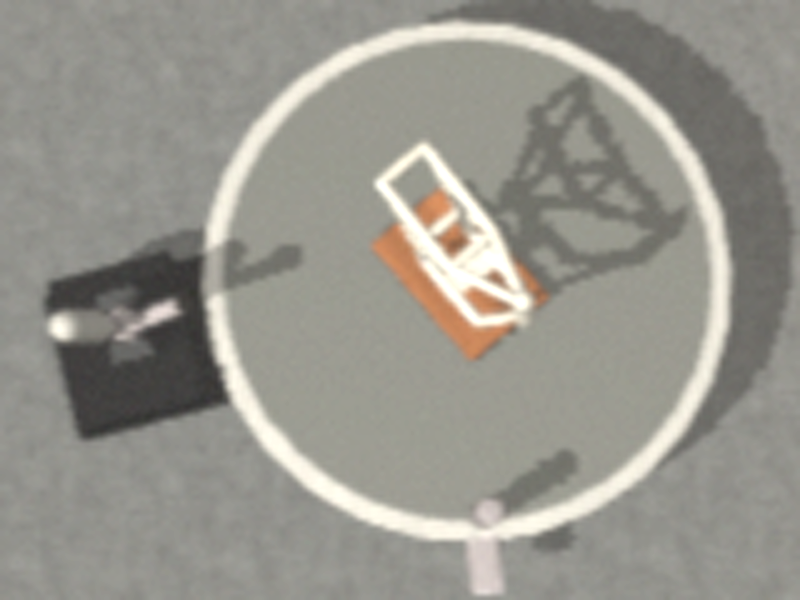

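```bash
python3 - <<'E'
from h import *
c=optics.read_camera("top"); s=optics.read_camera("side")
C=np.array([.5748,-.1097]); peg=ray(c,(367.6,237.4),.07)[:2]; d=peg-C
print("peg",peg,np.hypot(*d),np.degrees(np.arctan2(d[1],d[0])))
te=ray(c,(270+487/5,135+594/5),.035)[:2]-C; print("tongue end r,ang",np.hypot(*te),np.degrees(np.arctan2(te[1],te[0])))
print("tip",ray(c,(282.4,200),.1))
for yaw in (10,14,18):
    a=np.radians(yaw); R=np.array([[np.cos(a),-np.sin(a)],[np.sin(a),np.cos(a)]])
    f=lambda x,y,z:np.r_[C+R@[x,y],z]
    print(yaw,"tip",f(.015,.1814,.1),[proj(c,f(*q)).round(1).tolist() for q in [(.015,.1814,.1),(-.025,.185,.044),(.045,.185,.044),(-.025,.127,.044)]], proj(s,f(.015,.1814,.1)).round(1))
    print(" pegstop",f(-.0266,.1047,.07),"ang",yaw+90+14.27)
print("crop px:",[(270+x/5,135+y/5) for x,y in [(62,325),(85,437),(47,290),(225,405)]])
E
```

```text
peg [ 0.466882   -0.11334499] 0.10797954152999613 -178.06553780957873
tongue end r,ang 0.14276694548685565 -177.5474759737773
tip [0.54646967 0.06717585 0.1       ]
10 tip [0.55807234 0.07154885 0.1       ] [[280.3, 194.6], [284.3, 216.1], [278.9, 185.8], [309.8, 211.3]] [310.4 219.6]
 pegstop [ 0.53042315 -0.01120967  0.07      ] ang 114.27
14 tip [0.5454698  0.06994047 0.1       ] [[281.1, 200.5], [286.3, 221.5], [278.7, 191.6], [311.5, 214.9]] [315.1 220.7]
 pegstop [ 0.52366091 -0.01454516  0.07      ] ang 118.27
18 tip [0.53301016 0.06745691 0.1       ] [[282.3, 206.3], [288.7, 226.8], [279.0, 197.4], [313.3, 218.5]] [319.8 221.6]
 pegstop [ 0.51714782 -0.01834423  0.07      ] ang 122.27
crop px: [(282.4, 200.0), (287.0, 222.4), (279.4, 193.0), (315.0, 216.0)]
```

```bash
cat >> h.py <<'E'
from scipy.spatial.transform import Rotation as Ro
def deltas(pts):
    s=ctrl.get_state(); R=Ro.from_quat(s["tcp_rot"]).as_matrix(); p=s["eef_pos"]
    print("tcp",p.round(4),"x-yaw",np.degrees(np.arctan2(R[1,0],R[0,0])).round(1),"F",s["contact_force"].round(1))
    for q in pts:
        q=np.asarray(q,float); print(q.round(3),"->",((R.T@(q-p))*1000).round(1)); p=q
E
python3 -m creep '[{"rz":4.9,"grip":0},{"rz":4.9,"grip":0},{"rz":4.9,"grip":0},{"rz":4.9,"grip":0},{"rz":4.9,"grip":0},{"rz":4.9,"grip":0},{"rz":4.9,"grip":0},{"rz":4.9,"grip":0},{"rz":4.9,"grip":0},{"rz":4.9,"grip":0}]'
python3 - <<'E'
from h import *
C=np.array([.5748,-.1097]); n=np.array([.5,.866])
off=lambda g:(*(C+.108*np.array([np.cos(g),np.sin(g)])-.0205*n),.05)
s=np.array(off(np.radians(182)))-[.02*n[0],.02*n[1],0]
deltas([s+[0,0,.12],s]+[off(np.radians(a)) for a in np.linspace(182,118.5,11)])
print(ctrl.get_state()["qpos"])
E
```

```text
tcp [ 0.2173 -0.6387  0.2094] x-yaw 18.8 F [-0.1 -0.7 -0.5]
[ 0.447 -0.149  0.17 ] -> [ 374.9 -390.2   40. ]
[ 0.447 -0.149  0.05 ] -> [-0.0e+00  1.0e-01  1.2e+02]
[ 0.457 -0.131  0.05 ] -> [ 15.  -13.2   0. ]
[ 0.457 -0.119  0.05 ] -> [  4.1 -11.2   0. ]
[ 0.458 -0.107  0.05 ] -> [  5.3 -10.7   0. ]
[ 0.461 -0.096  0.05 ] -> [  6.5 -10.1   0. ]
[ 0.465 -0.085  0.05 ] -> [ 7.5 -9.3  0. ]
[ 0.471 -0.074  0.05 ] -> [ 8.5 -8.4  0. ]
[ 0.477 -0.064  0.05 ] -> [ 9.4 -7.4  0. ]
[ 0.485 -0.055  0.05 ] -> [10.2 -6.3  0. ]
[ 0.493 -0.046  0.05 ] -> [10.8 -5.2  0. ]
[ 0.503 -0.039  0.05 ] -> [11.3 -3.9  0. ]
[ 0.513 -0.033  0.05 ] -> [11.7 -2.7  0. ]
[-1.39299216e+00  2.86755777e-01  1.57740399e+00  1.36830086e-05
  1.27858075e+00 -1.49976565e-01]$[0]: bad value
```

```bash
python3 -m creep '[{"x":0,"y":0,"z":0,"rx":0,"ry":0,"rz":4.9,"grip":0},{"x":0,"y":0,"z":0,"rx":0,"ry":0,"rz":4.9,"grip":0},{"x":0,"y":0,"z":0,"rx":0,"ry":0,"rz":4.9,"grip":0},{"x":0,"y":0,"z":0,"rx":0,"ry":0,"rz":4.9,"grip":0},{"x":0,"y":0,"z":0,"rx":0,"ry":0,"rz":4.9,"grip":0},{"x":0,"y":0,"z":0,"rx":0,"ry":0,"rz":4.9,"grip":0},{"x":0,"y":0,"z":0,"rx":0,"ry":0,"rz":4.9,"grip":0},{"x":0,"y":0,"z":0,"rx":0,"ry":0,"rz":4.9,"grip":0},{"x":0,"y":0,"z":0,"rx":0,"ry":0,"rz":4.9,"grip":0},{"x":0,"y":0,"z":0,"rx":0,"ry":0,"rz":4.9,"grip":0}]'
cat >> h.py <<'E'
C=np.array([.5748,-.1097]); n=np.array([.5,.866])
off=lambda g:(*(C+.108*np.array([np.cos(np.radians(g)),np.sin(np.radians(g))])-.0205*n),.05)
st=np.array(off(182))-[.02*n[0],.02*n[1],0]
E
python3 -c "
from h import *
deltas([st+[0,0,.12],st]); print(ctrl.get_state()['qpos'])"
```

```text
time: 1.08
eef_pos: [0.2173, -0.6389, 0.2099]
tcp_rot: [0.965, -0.263, -0.0, -0.0]
contact_force: [-0.3, 0.8, -0.3]
opening: 0.0
finger_force: 0.0
tcp [ 0.2173 -0.6389  0.2099] x-yaw -30.5 F [-0.3  0.8 -0.3]
[ 0.447 -0.149  0.17 ] -> [ -50.9 -538.9   40.1]
[ 0.447 -0.149  0.05 ] -> [  0.   0. 120.]
[-1.39299126e+00  2.86397077e-01  1.57699021e+00  3.86757703e-06
  1.27863660e+00  7.09446253e-01]
```

```bash
for i in 1 2; do :; done
python3 -m creep '[{"x":-2.5,"y":-27,"z":2,"rx":0,"ry":0,"rz":0,"grip":0},{"x":-2.5,"y":-27,"z":2,"rx":0,"ry":0,"rz":0,"grip":0},{"x":-2.5,"y":-27,"z":2,"rx":0,"ry":0,"rz":0,"grip":0},{"x":-2.5,"y":-27,"z":2,"rx":0,"ry":0,"rz":0,"grip":0},{"x":-2.5,"y":-27,"z":2,"rx":0,"ry":0,"rz":0,"grip":0},{"x":-2.5,"y":-27,"z":2,"rx":0,"ry":0,"rz":0,"grip":0},{"x":-2.5,"y":-27,"z":2,"rx":0,"ry":0,"rz":0,"grip":0},{"x":-2.5,"y":-27,"z":2,"rx":0,"ry":0,"rz":0,"grip":0},{"x":-2.5,"y":-27,"z":2,"rx":0,"ry":0,"rz":0,"grip":0},{"x":-2.5,"y":-27,"z":2,"rx":0,"ry":0,"rz":0,"grip":0}]'
python3 -m creep '[{"x":-2.5,"y":-27,"z":2,"rx":0,"ry":0,"rz":0,"grip":0},{"x":-2.5,"y":-27,"z":2,"rx":0,"ry":0,"rz":0,"grip":0},{"x":-2.5,"y":-27,"z":2,"rx":0,"ry":0,"rz":0,"grip":0},{"x":-2.5,"y":-27,"z":2,"rx":0,"ry":0,"rz":0,"grip":0},{"x":-2.5,"y":-27,"z":2,"rx":0,"ry":0,"rz":0,"grip":0},{"x":-2.5,"y":-27,"z":2,"rx":0,"ry":0,"rz":0,"grip":0},{"x":-2.5,"y":-27,"z":2,"rx":0,"ry":0,"rz":0,"grip":0},{"x":-2.5,"y":-27,"z":2,"rx":0,"ry":0,"rz":0,"grip":0},{"x":-2.5,"y":-27,"z":2,"rx":0,"ry":0,"rz":0,"grip":0},{"x":0,"y":0,"z":0,"rx":0,"ry":0,"rz":0,"grip":0}]'
python3 -c "
from h import *
deltas([st+[0,0,.12],st]+[off(a) for a in np.linspace(182,118.5,11)]); print(ctrl.get_state()['qpos'])
cv2.imwrite('pics/w1.png',optics.read_camera('wrist')['color'])"
```

```text
time: 1.92
eef_pos: [0.332, -0.3918, 0.19]
tcp_rot: [0.965, -0.261, 0.0, 0.0]
contact_force: [0.2, -0.4, 0.0]
opening: -0.002
finger_force: 0.0
time: 2.75
eef_pos: [0.4352, -0.1682, 0.1716]
tcp_rot: [0.966, -0.259, -0.0, -0.001]
contact_force: [-0.5, -0.6, 0.5]
opening: 0.001
finger_force: 0.0
tcp [ 0.4352 -0.1682  0.1716] x-yaw -30.0 F [-0.5 -0.6  0.5]
[ 0.447 -0.149  0.17 ] -> [  0.  -22.7   1.7]
[ 0.447 -0.149  0.05 ] -> [1.0e-01 2.0e-01 1.2e+02]
[ 0.457 -0.131  0.05 ] -> [  0. -20.   0.]
[ 0.457 -0.119  0.05 ] -> [ -5.8 -10.5   0. ]
[ 0.458 -0.107  0.05 ] -> [ -4.6 -11.1   0. ]
[ 0.461 -0.096  0.05 ] -> [ -3.3 -11.5   0. ]
[ 0.465 -0.085  0.05 ] -> [ -2.  -11.8   0. ]
[ 0.471 -0.074  0.05 ] -> [ -0.7 -11.9   0. ]
[ 0.477 -0.064  0.05 ] -> [  0.6 -11.9   0. ]
[ 0.485 -0.055  0.05 ] -> [  1.9 -11.8   0. ]
[ 0.493 -0.046  0.05 ] -> [  3.2 -11.5   0. ]
[ 0.503 -0.039  0.05 ] -> [  4.5 -11.1   0. ]
[ 0.513 -0.033  0.05 ] -> [  5.7 -10.5   0. ]
[-5.87797513e-01 -1.49801545e-01  2.10960793e+00  1.78107341e-03
  1.18296184e+00  1.50561167e+00]
```

View pics/w1.png

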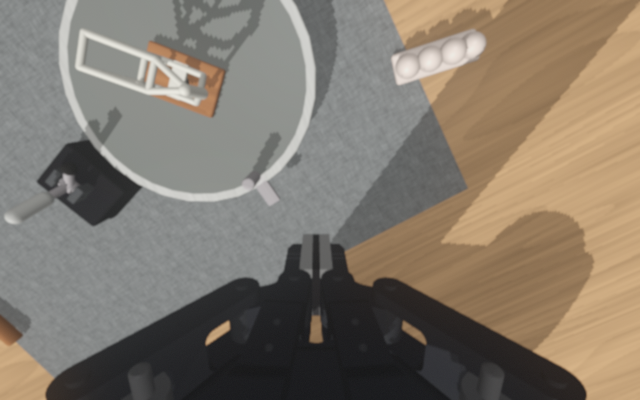

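The wrist view shows the peg at (250,184) with its tongue at (268,192). The shut fingertips are at (316,240), well short of the peg, and the frame sits at the disc's middle (150,75). Going down.

```bash
python3 -m creep '[{"x":0,"y":-10,"z":0,"rx":0,"ry":0,"rz":0,"grip":0},{"x":0,"y":-10,"z":13,"rx":0,"ry":0,"rz":0,"grip":0},{"x":0,"y":0,"z":18,"rx":0,"ry":0,"rz":0,"grip":0},{"x":0,"y":0,"z":18,"rx":0,"ry":0,"rz":0,"grip":0},{"x":0,"y":0,"z":18,"rx":0,"ry":0,"rz":0,"grip":0},{"x":0,"y":0,"z":18,"rx":0,"ry":0,"rz":0,"grip":0},{"x":0,"y":0,"z":18,"rx":0,"ry":0,"rz":0,"grip":0},{"x":0,"y":0,"z":12,"rx":0,"ry":0,"rz":0,"grip":0},{"x":0,"y":0,"z":5,"rx":0,"ry":0,"rz":0,"grip":0},{"x":0,"y":0,"z":0,"rx":0,"ry":0,"rz":0,"grip":0}]'
python3 -c "
from h import *
deltas([off(182)])
c=optics.read_camera('wrist');s=ctrl.get_state();cc=-c['R'].T@c['t'];print('cam in tool',Ro.from_quat(s['tcp_rot']).inv().apply(cc-s['eef_pos']))
cv2.imwrite('pics/w2.png',c['color']); print(proj(c,[*(C+.108*np.array([np.cos(np.radians(182)),np.sin(np.radians(182))])),.07]))"
```

```text
time: 3.63
eef_pos: [0.4436, -0.1546, 0.0509]
tcp_rot: [0.965, -0.261, -0.001, -0.0]
contact_force: [-0.5, -0.2, -0.7]
opening: 0.0
finger_force: 0.0
tcp [ 0.4436 -0.1546  0.0509] x-yaw -30.3 F [-0.5 -0.2 -0.7]
[ 0.457 -0.131  0.05 ] -> [ -0.6 -26.7   0.9]
cam in tool [ 0.07395464 -0.00146547 -0.16319474]
[230.3335914  250.17054296]
```

View pics/w2.png

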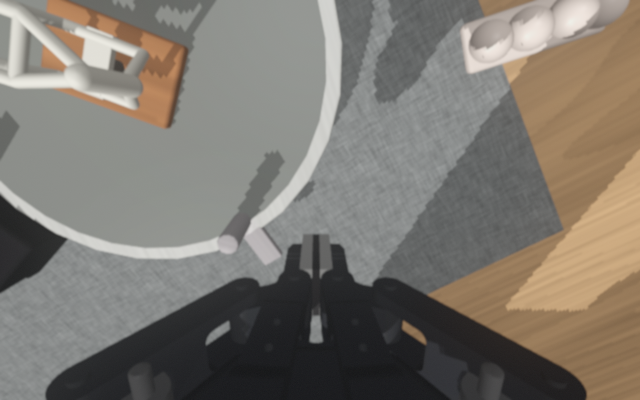

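The peg top is at (229,243), where I predicted it, and the fingertip at (316,240) is beside it. Pushing along the arc at about 70 mm/s.

```bash
python3 -m creep '[{"x":0,"y":-7,"z":0,"rx":0,"ry":0,"rz":0,"grip":0},{"x":0,"y":-7,"z":0,"rx":0,"ry":0,"rz":0,"grip":0},{"x":0,"y":-6,"z":0,"rx":0,"ry":0,"rz":0,"grip":0},{"x":-0.5,"y":-6,"z":0,"rx":0,"ry":0,"rz":0,"grip":0},{"x":-3,"y":-5,"z":0,"rx":0,"ry":0,"rz":0,"grip":0},{"x":-3,"y":-5,"z":0,"rx":0,"ry":0,"rz":0,"grip":0},{"x":-2.5,"y":-5.5,"z":0,"rx":0,"ry":0,"rz":0,"grip":0},{"x":-2,"y":-5.5,"z":0,"rx":0,"ry":0,"rz":0,"grip":0},{"x":-1.7,"y":-5.8,"z":0,"rx":0,"ry":0,"rz":0,"grip":0},{"x":-1.7,"y":-5.8,"z":0,"rx":0,"ry":0,"rz":0,"grip":0}]'
python3 -m creep '[{"x":-1,"y":-5.9,"z":0,"rx":0,"ry":0,"rz":0,"grip":0},{"x":-1,"y":-5.9,"z":0,"rx":0,"ry":0,"rz":0,"grip":0},{"x":-0.4,"y":-6,"z":0,"rx":0,"ry":0,"rz":0,"grip":0},{"x":-0.3,"y":-6,"z":0,"rx":0,"ry":0,"rz":0,"grip":0},{"x":0.3,"y":-6,"z":0,"rx":0,"ry":0,"rz":0,"grip":0},{"x":0.3,"y":-6,"z":0,"rx":0,"ry":0,"rz":0,"grip":0},{"x":1,"y":-5.9,"z":0,"rx":0,"ry":0,"rz":0,"grip":0},{"x":0.9,"y":-5.9,"z":0,"rx":0,"ry":0,"rz":0,"grip":0},{"x":0,"y":0,"z":0,"rx":0,"ry":0,"rz":0,"grip":0},{"x":0,"y":0,"z":0,"rx":0,"ry":0,"rz":0,"grip":0}]'
python3 -c "
from h import *
deltas([off(a) for a in np.linspace(131.2,118.5,3)])
c=optics.read_camera('wrist')
cv2.imwrite('pics/w3.png',c['color']);print([(a,proj(c,[*(C+.108*np.array([np.cos(np.radians(a)),np.sin(np.radians(a))])),.07]).round()) for a in (118.5,125,131,137,143)])"
```

```text
time: 4.52
eef_pos: [0.4617, -0.096, 0.0521]
tcp_rot: [0.965, -0.261, 0.0, -0.0]
contact_force: [-0.1, -0.4, 0.5]
opening: 0.001
finger_force: 0.0
time: 5.35
eef_pos: [0.4856, -0.0552, 0.0521]
tcp_rot: [0.966, -0.26, -0.0, 0.0]
contact_force: [-0.6, 0.0, 1.1]
opening: -0.001
finger_force: 0.0
tcp [ 0.4856 -0.0552  0.0521] x-yaw -30.2 F [-0.6  0.   1.1]
[ 0.493 -0.046  0.05 ] -> [  2.2 -11.7   2.1]
[ 0.503 -0.039  0.05 ] -> [  4.4 -11.1  -0. ]
[ 0.513 -0.033  0.05 ] -> [  5.6 -10.5  -0. ]
[(118.5, array([216., 227.])), (125, array([238., 237.])), (131, array([258., 244.])), (137, array([278., 249.])), (143, array([299., 253.]))]
```

View pics/w3.png

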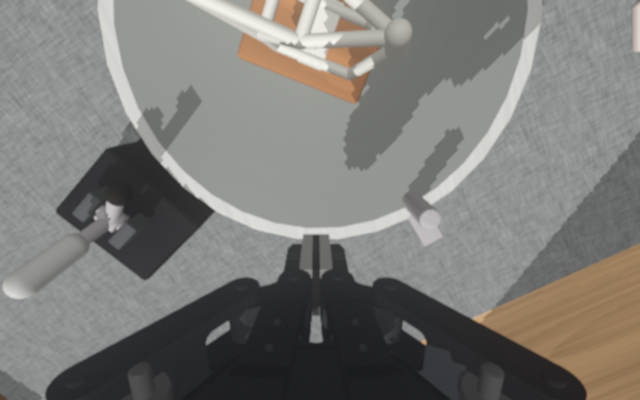

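The peg top is now at (430,215), on the far side of the fingers at (316,240), so the fingers slipped past its outside. I'll measure how far the disc turned.

```bash
python3 -c "
from h import *
c=optics.read_camera('wrist');s=ctrl.get_state();T=Ro.from_quat(s['tcp_rot'])
p=ray(c,(430,215),.07)[:2];d=p-C;print(p,np.hypot(*d),np.degrees(np.arctan2(d[1],d[0]))%360)
print('peg in tool',T.inv().apply(np.r_[p,.07]-s['eef_pos']))
for q in [(0,0,0),(0,0,-.019),(.011,0,0),(-.011,0,0),(.011,-.0145,0),(-.011,-.0145,0),(0,-.0145,-.019)]: print(q,proj(c,s['eef_pos']+T.apply(q)).round())
"
```

```text
[ 0.47260365 -0.11526967] 0.10234800799018623 183.1195176754164
peg in tool [ 0.01912594  0.05806906 -0.01797049]
(0, 0, 0) [318. 234.]
(0, 0, -0.019) [319. 249.]
(0.011, 0, 0) [318. 217.]
(-0.011, 0, 0) [318. 251.]
(0.011, -0.0145, 0) [294. 217.]
(-0.011, -0.0145, 0) [294. 251.]
(0, -0.0145, -0.019) [292. 249.]
```

```bash
python3 -c "
from h import *
c=optics.read_camera('side');s=ctrl.get_state();T=Ro.from_quat(s['tcp_rot'])
u,v=proj(c,s['eef_pos']).round().astype(int);print(u,v,proj(c,s['eef_pos']+T.apply([0,0,-.02])),proj(c,[*(C+[-.108,-.004]),.07]))
a=cv2.resize(c['color'][v-50:v+40,u-60:u+60],None,fx=6,fy=6,interpolation=cv2.INTER_CUBIC)
cv2.drawMarker(a,(360,300),(0,0,255),0,15)
cv2.imwrite('pics/s2.png',cv2.convertScaleAbs(a,alpha=1.5,beta=25))"
```

```text
356 219 [356.10443447 213.04200008] [370.46831897 205.71927756]
```

View pics/s2.png

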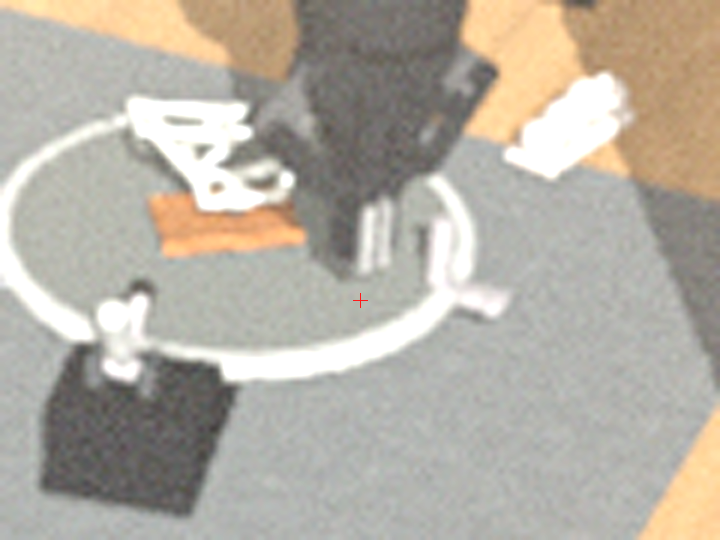

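The side view shows the fingertip's lower end at (365,278) in the crop, about 13 mm above the nominal TCP (360,300). So the shut fingers passed over the peg without moving it (disc still at about 182°). I'll lift, go back and push lower.

```bash
python3 -m creep '[{"x":0,"y":0,"z":-20,"rx":0,"ry":0,"rz":0,"grip":0},{"x":0,"y":0,"z":-20,"rx":0,"ry":0,"rz":0,"grip":0},{"x":1.3,"y":16,"z":0,"rx":0,"ry":0,"rz":0,"grip":0},{"x":1.3,"y":16,"z":0,"rx":0,"ry":0,"rz":0,"grip":0},{"x":1.3,"y":16,"z":0,"rx":0,"ry":0,"rz":0,"grip":0},{"x":1.3,"y":16,"z":0,"rx":0,"ry":0,"rz":0,"grip":0},{"x":1.3,"y":16,"z":0,"rx":0,"ry":0,"rz":0,"grip":0},{"x":1.3,"y":16,"z":0,"rx":0,"ry":0,"rz":0,"grip":0},{"x":0,"y":0,"z":0,"rx":0,"ry":0,"rz":0,"grip":0},{"x":0,"y":0,"z":0,"rx":0,"ry":0,"rz":0,"grip":0}]'
python3 -c "
from h import *
deltas([st+[0,0,.04],st-[0,0,.01]])"
```

```text
time: 6.33
eef_pos: [0.4435, -0.1429, 0.0922]
tcp_rot: [0.965, -0.262, 0.0, -0.0]
contact_force: [-0.4, -0.3, 0.2]
opening: 0.002
finger_force: 0.0
tcp [ 0.4435 -0.1429  0.0922] x-yaw -30.3 F [-0.4 -0.3  0.2]
[ 0.447 -0.149  0.09 ] -> [5.5 3.4 2.2]
[ 0.447 -0.149  0.04 ] -> [-0.  0. 50.]
```

```bash
python3 -m creep '[{"x":7,"y":4,"z":0,"rx":0,"ry":0,"rz":0,"grip":0},{"x":0,"y":0,"z":12,"rx":0,"ry":0,"rz":0,"grip":0},{"x":0,"y":0,"z":15,"rx":0,"ry":0,"rz":0,"grip":0},{"x":0,"y":0,"z":12,"rx":0,"ry":0,"rz":0,"grip":0},{"x":0,"y":0,"z":8,"rx":0,"ry":0,"rz":0,"grip":0},{"x":0,"y":0,"z":6,"rx":0,"ry":0,"rz":0,"grip":0},{"x":0,"y":0,"z":0,"rx":0,"ry":0,"rz":0,"grip":0},{"x":0,"y":0,"z":0,"rx":0,"ry":0,"rz":0,"grip":0},{"x":0,"y":0,"z":0,"rx":0,"ry":0,"rz":0,"grip":0},{"x":0,"y":0,"z":0,"rx":0,"ry":0,"rz":0,"grip":0}]'
python3 -m creep '[{"x":0,"y":-7,"z":0,"rx":0,"ry":0,"rz":0,"grip":0},{"x":0,"y":-7,"z":0,"rx":0,"ry":0,"rz":0,"grip":0},{"x":0,"y":-6,"z":0,"rx":0,"ry":0,"rz":0,"grip":0},{"x":-2,"y":-5,"z":0,"rx":0,"ry":0,"rz":0,"grip":0},{"x":-3,"y":-5,"z":0,"rx":0,"ry":0,"rz":0,"grip":0},{"x":-3,"y":-5,"z":0,"rx":0,"ry":0,"rz":0,"grip":0},{"x":-2.5,"y":-5.5,"z":0,"rx":0,"ry":0,"rz":0,"grip":0},{"x":0,"y":0,"z":0,"rx":0,"ry":0,"rz":0,"grip":0},{"x":0,"y":0,"z":0,"rx":0,"ry":0,"rz":0,"grip":0},{"x":0,"y":0,"z":0,"rx":0,"ry":0,"rz":0,"grip":0}]'
python3 -c "
from h import *
deltas([off(a) for a in (164,158,151,145,139,131.2,125,118.5)])
c=optics.read_camera('wrist')
cv2.imwrite('pics/w4.png',c['color'])"
```

```text
time: 7.17
eef_pos: [0.4485, -0.1496, 0.0399]
tcp_rot: [0.965, -0.261, 0.001, 0.0]
contact_force: [-0.3, 0.9, -0.6]
opening: 0.002
finger_force: 0.0
time: 8.0
eef_pos: [0.4591, -0.1088, 0.039]
tcp_rot: [0.965, -0.261, -0.0, -0.0]
contact_force: [-1.2, -0.4, 0.1]
opening: 0.002
finger_force: 0.0
tcp [ 0.4591 -0.1088  0.039 ] x-yaw -30.2 F [-1.2 -0.4  0.1]
[ 0.461 -0.098  0.05 ] -> [ -4.1 -10.4 -11. ]
[ 0.464 -0.087  0.05 ] -> [ -2.2 -11.1   0. ]
[ 0.47  -0.075  0.05 ] -> [ -1.1 -13.1   0. ]
[ 0.476 -0.066  0.05 ] -> [  0.4 -11.3   0. ]
[ 0.483 -0.057  0.05 ] -> [  1.5 -11.2   0. ]
[ 0.493 -0.046  0.05 ] -> [  3.7 -14.2   0. ]
[ 0.503 -0.039  0.05 ] -> [  4.3 -10.9   0. ]
[ 0.513 -0.033  0.05 ] -> [  5.8 -10.8   0. ]
```

View pics/w4.png

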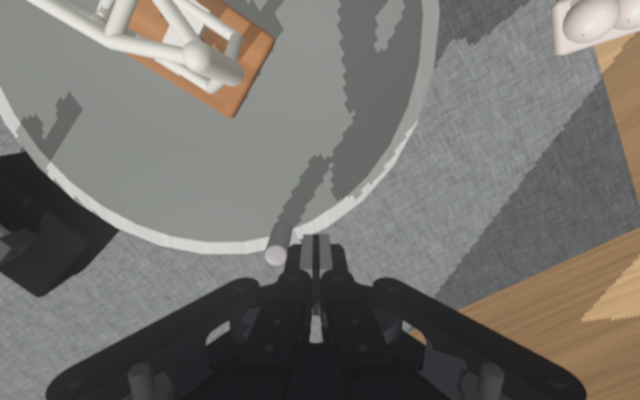

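The peg top (277,255) is now against the fingertip, and the frame's nearest point (240,115) is well clear. Continuing the arc.

```bash
python3 -m creep '[{"x":-1.5,"y":-5.2,"z":0,"rx":0,"ry":0,"rz":0,"grip":0},{"x":-1.5,"y":-5.2,"z":0,"rx":0,"ry":0,"rz":0,"grip":0},{"x":-1.1,"y":-5.5,"z":0,"rx":0,"ry":0,"rz":0,"grip":0},{"x":-1.1,"y":-5.5,"z":0,"rx":0,"ry":0,"rz":0,"grip":0},{"x":-0.6,"y":-6.5,"z":0,"rx":0,"ry":0,"rz":0,"grip":0},{"x":-0.5,"y":-6.5,"z":0,"rx":0,"ry":0,"rz":0,"grip":0},{"x":0.2,"y":-5.6,"z":0,"rx":0,"ry":0,"rz":0,"grip":0},{"x":0.2,"y":-5.6,"z":0,"rx":0,"ry":0,"rz":0,"grip":0},{"x":0.7,"y":-5.6,"z":0,"rx":0,"ry":0,"rz":0,"grip":0},{"x":0,"y":0,"z":0,"rx":0,"ry":0,"rz":0,"grip":0}]'
python3 -c "
from h import *
deltas([off(a) for a in (135,125,118.5)])
c=optics.read_camera('wrist')
cv2.imwrite('pics/w5.png',c['color'])
print([(a,proj(c,[*(C+.108*np.array([np.cos(np.radians(a)),np.sin(np.radians(a))])),.07]).round()) for a in (118.5,125,131,137,143)])"
```

```text
time: 8.88
eef_pos: [0.4816, -0.0614, 0.0394]
tcp_rot: [0.966, -0.26, 0.001, -0.0]
contact_force: [0.4, 1.1, 0.4]
opening: -0.0
finger_force: 0.0
tcp [ 0.4816 -0.0614  0.0394] x-yaw -30.2 F [0.4 1.1 0.4]
[ 0.488 -0.051  0.05 ] -> [  0.5 -12.3 -10.6]
[ 0.503 -0.039  0.05 ] -> [  6.4 -17.7   0. ]
[ 0.513 -0.033  0.05 ] -> [  5.8 -10.8   0. ]
[(118.5, array([193., 236.])), (125, array([216., 247.])), (131, array([238., 255.])), (137, array([260., 260.])), (143, array([283., 264.]))]
```

View pics/w5.png

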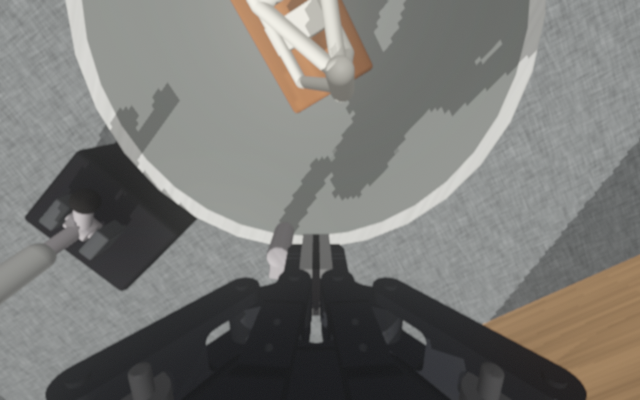

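The peg top is at (277,260), disc at about 141°, still in contact. Finishing the arc with a small over-push.

```bash
python3 -m creep '[{"x":0.6,"y":-4.7,"z":0,"rx":0,"ry":0,"rz":0,"grip":0},{"x":1,"y":-5,"z":0,"rx":0,"ry":0,"rz":0,"grip":0},{"x":1.3,"y":-5,"z":0,"rx":0,"ry":0,"rz":0,"grip":0},{"x":1.5,"y":-5,"z":0,"rx":0,"ry":0,"rz":0,"grip":0},{"x":2,"y":-5,"z":0,"rx":0,"ry":0,"rz":0,"grip":0},{"x":2,"y":-5,"z":0,"rx":0,"ry":0,"rz":0,"grip":0},{"x":2.3,"y":-5,"z":0,"rx":0,"ry":0,"rz":0,"grip":0},{"x":2,"y":-4,"z":0,"rx":0,"ry":0,"rz":0,"grip":0},{"x":1,"y":-2,"z":0,"rx":0,"ry":0,"rz":0,"grip":0},{"x":0,"y":0,"z":0,"rx":0,"ry":0,"rz":0,"grip":0}]'
python3 -m creep '[{"x":0.5,"y":-1,"z":0,"rx":0,"ry":0,"rz":0,"grip":0},{"x":0.5,"y":-1,"z":0,"rx":0,"ry":0,"rz":0,"grip":0},{"x":0.5,"y":-1,"z":0,"rx":0,"ry":0,"rz":0,"grip":0},{"x":0,"y":0,"z":0,"rx":0,"ry":0,"rz":0,"grip":0},{"x":0,"y":0,"z":0,"rx":0,"ry":0,"rz":0,"grip":0},{"x":0,"y":0,"z":0,"rx":0,"ry":0,"rz":0,"grip":0},{"x":0,"y":0,"z":0,"rx":0,"ry":0,"rz":0,"grip":0},{"x":0,"y":0,"z":0,"rx":0,"ry":0,"rz":0,"grip":0},{"x":0,"y":0,"z":0,"rx":0,"ry":0,"rz":0,"grip":0},{"x":0,"y":0,"z":0,"rx":0,"ry":0,"rz":0,"grip":0}]'
python3 -c "
from h import *
deltas([off(118.5)])
c=optics.read_camera('wrist')
cv2.imwrite('pics/w6.png',c['color'])
print([(a,proj(c,[*(C+.108*np.array([np.cos(np.radians(a)),np.sin(np.radians(a))])),.07]).round()) for a in (112,118.5,125,131,137)])"
```

```text
time: 9.77
eef_pos: [0.5135, -0.0336, 0.0393]
tcp_rot: [0.965, -0.261, 0.0, -0.0]
contact_force: [-0.7, 0.5, 0.1]
opening: -0.003
finger_force: 0.0
time: 10.6
eef_pos: [0.5156, -0.0321, 0.0392]
tcp_rot: [0.965, -0.261, 0.0, -0.0]
contact_force: [-1.1, -0.6, 0.0]
opening: 0.002
finger_force: 0.4
tcp [ 0.5156 -0.0321  0.0392] x-yaw -30.2 F [-1.1 -0.6  0. ]
[ 0.513 -0.033  0.05 ] -> [ -2.    1.7 -10.8]
[(112, array([260., 251.])), (118.5, array([281., 264.])), (125, array([303., 274.])), (131, array([323., 281.])), (137, array([345., 286.]))]
```

View pics/w6.png

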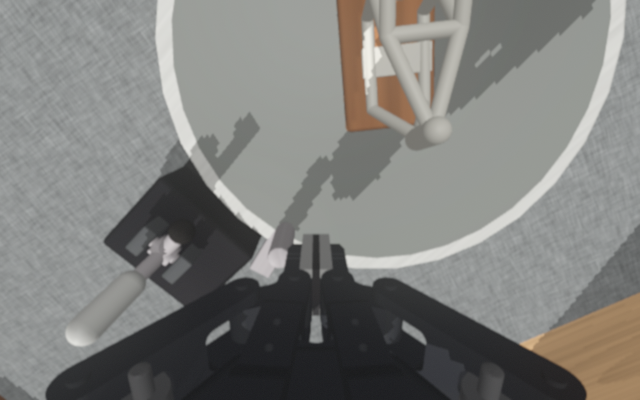

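The tongue (268,255) has reached the block's corner (255,255), with the peg at (278,258). That was my last allowed picture, so I'll use force to confirm the hard stop.

```bash
python3 -m creep '[{"x":0.5,"y":-0.8,"z":0,"rx":0,"ry":0,"rz":0,"grip":0},{"x":0,"y":0,"z":0,"rx":0,"ry":0,"rz":0,"grip":0},{"x":0.5,"y":-0.8,"z":0,"rx":0,"ry":0,"rz":0,"grip":0},{"x":0,"y":0,"z":0,"rx":0,"ry":0,"rz":0,"grip":0},{"x":0,"y":0,"z":0,"rx":0,"ry":0,"rz":0,"grip":0},{"x":0,"y":0,"z":0,"rx":0,"ry":0,"rz":0,"grip":0},{"x":0,"y":0,"z":0,"rx":0,"ry":0,"rz":0,"grip":0},{"x":0,"y":0,"z":0,"rx":0,"ry":0,"rz":0,"grip":0},{"x":0,"y":0,"z":0,"rx":0,"ry":0,"rz":0,"grip":0},{"x":0,"y":0,"z":0,"rx":0,"ry":0,"rz":0,"grip":0}]'
python3 -m creep '[{"x":0.5,"y":-0.8,"z":0,"rx":0,"ry":0,"rz":0,"grip":0},{"x":0,"y":0,"z":0,"rx":0,"ry":0,"rz":0,"grip":0},{"x":0.5,"y":-0.8,"z":0,"rx":0,"ry":0,"rz":0,"grip":0},{"x":0,"y":0,"z":0,"rx":0,"ry":0,"rz":0,"grip":0},{"x":0,"y":0,"z":0,"rx":0,"ry":0,"rz":0,"grip":0},{"x":0,"y":0,"z":0,"rx":0,"ry":0,"rz":0,"grip":0},{"x":0,"y":0,"z":0,"rx":0,"ry":0,"rz":0,"grip":0},{"x":0,"y":0,"z":0,"rx":0,"ry":0,"rz":0,"grip":0},{"x":0,"y":0,"z":0,"rx":0,"ry":0,"rz":0,"grip":0},{"x":0,"y":0,"z":0,"rx":0,"ry":0,"rz":0,"grip":0}]'
```

```text
time: 11.48
eef_pos: [0.5173, -0.0311, 0.0391]
tcp_rot: [0.965, -0.261, 0.0, -0.0]
contact_force: [0.5, -0.6, 0.0]
opening: -0.004
finger_force: 0.4
time: 12.32
eef_pos: [0.5177, -0.0307, 0.0389]
tcp_rot: [0.966, -0.26, -0.002, 0.001]
contact_force: [-4.6, -4.2, 2.6]
opening: -0.0
finger_force: 2.9
```

```bash
python3 -m creep '[{"x":0.7,"y":-1.2,"z":0,"rx":0,"ry":0,"rz":0,"grip":0},{"x":0,"y":0,"z":0,"rx":0,"ry":0,"rz":0,"grip":0},{"x":0,"y":0,"z":0,"rx":0,"ry":0,"rz":0,"grip":0},{"x":0,"y":0,"z":0,"rx":0,"ry":0,"rz":0,"grip":0},{"x":0,"y":0,"z":0,"rx":0,"ry":0,"rz":0,"grip":0},{"x":0,"y":0,"z":0,"rx":0,"ry":0,"rz":0,"grip":0},{"x":0,"y":0,"z":0,"rx":0,"ry":0,"rz":0,"grip":0},{"x":0,"y":0,"z":0,"rx":0,"ry":0,"rz":0,"grip":0},{"x":0,"y":0,"z":0,"rx":0,"ry":0,"rz":0,"grip":0},{"x":0,"y":0,"z":0,"rx":0,"ry":0,"rz":0,"grip":0}]'
```

```text
time: 13.15
eef_pos: [0.5178, -0.0305, 0.0388]
tcp_rot: [0.966, -0.26, -0.003, 0.002]
contact_force: [-7.7, -4.5, 4.2]
opening: -0.0
finger_force: 4.9
```

Hard stop confirmed: the force rises to about 9 N with no further motion. Backing off, lifting and turning for the lever.

```bash
python3 -m creep '[{"x":-2,"y":5,"z":0,"rx":0,"ry":0,"rz":0,"grip":0},{"x":-3,"y":8,"z":0,"rx":0,"ry":0,"rz":0,"grip":0},{"x":-3,"y":8,"z":0,"rx":0,"ry":0,"rz":0,"grip":0},{"x":0,"y":0,"z":-20,"rx":0,"ry":0,"rz":0,"grip":0},{"x":0,"y":0,"z":-20,"rx":0,"ry":0,"rz":0,"grip":0},{"x":0,"y":0,"z":-20,"rx":0,"ry":0,"rz":0,"grip":0},{"x":0,"y":0,"z":-20,"rx":0,"ry":0,"rz":0,"grip":0},{"x":0,"y":0,"z":-20,"rx":0,"ry":0,"rz":0,"grip":0},{"x":0,"y":0,"z":-20,"rx":0,"ry":0,"rz":0,"grip":0},{"x":0,"y":0,"z":0,"rx":0,"ry":0,"rz":0,"grip":0}]'
python3 -m creep '[{"x":0,"y":0,"z":0,"rx":0,"ry":0,"rz":-5,"grip":0},{"x":0,"y":0,"z":0,"rx":0,"ry":0,"rz":-5,"grip":0},{"x":0,"y":0,"z":0,"rx":0,"ry":0,"rz":-5,"grip":0},{"x":0,"y":0,"z":0,"rx":0,"ry":0,"rz":-5,"grip":0},{"x":0,"y":0,"z":0,"rx":0,"ry":0,"rz":-5,"grip":0},{"x":0,"y":0,"z":0,"rx":0,"ry":0,"rz":-5,"grip":0},{"x":0,"y":0,"z":0,"rx":0,"ry":0,"rz":-5,"grip":0},{"x":0,"y":0,"z":0,"rx":0,"ry":0,"rz":-5,"grip":0},{"x":0,"y":0,"z":0,"rx":0,"ry":0,"rz":-4.6,"grip":0},{"x":0,"y":0,"z":0,"rx":0,"ry":0,"rz":0,"grip":0}]'
cat >> h.py <<'E'
a_=np.radians(14.4); B=np.array([[np.cos(a_),-np.sin(a_)],[np.sin(a_),np.cos(a_)]])
lev=lambda y,z:(*(C+B@[.015,y]),z)
E
python3 -c "
from h import *
deltas([lev(.228,.16),lev(.228,.072),lev(.16,.072)])
# check peg angle by colour in top view
c=optics.read_camera('top')
u,v=proj(c,[*(C+.108*np.array([np.cos(np.radians(118.5)),np.sin(np.radians(118.5))])),.07]);print(u,v)
g=c['color'];u,v=int(u),int(v);print(g[v-8:v+9,u-8:u+9].max(2))
"
```

```text
time: 13.98
eef_pos: [0.5053, -0.0446, 0.1639]
tcp_rot: [0.965, -0.261, 0.005, -0.0]
contact_force: [0.4, -1.2, 0.8]
opening: -0.002
finger_force: 0.0
time: 14.82
eef_pos: [0.502, -0.0437, 0.1579]
tcp_rot: [0.992, 0.126, -0.0, -0.0]
contact_force: [-0.5, -0.0, 0.2]
opening: 0.002
finger_force: 0.0
tcp [ 0.502  -0.0437  0.1579] x-yaw 14.4 F [-0.5 -0.   0.2]
[0.533 0.115 0.16 ] -> [  69.2 -145.9   -2. ]
[0.533 0.115 0.072] -> [ 0.1  0.1 88. ]
[0.55  0.049 0.072] -> [-0.  68.  -0.1]
321.4117011896033 211.97556765093918
[[53 53 53 54 54 52 53 55 54 54 54 54 55 60 74 85 85]
 [53 53 52 52 52 53 54 53 52 54 54 54 54 57 69 70 74]
 [53 52 54 53 51 53 52 53 53 52 53 54 53 53 56 55 59]
 [52 52 53 53 52 51 52 53 53 52 53 52 51 53 52 53 55]
 [52 51 54 52 51 50 52 53 52 52 53 54 52 53 52 52 52]
 [50 51 51 50 50 51 50 51 50 53 52 52 52 53 53 53 53]
 [50 50 52 52 50 50 50 51 52 51 50 52 51 51 51 52 51]
 [50 50 48 50 48 49 50 49 51 52 53 51 51 52 54 50 53]
 [49 49 50 48 49 47 50 50 47 51 51 50 48 48 50 50 51]
 [48 48 47 48 48 47 48 49 50 50 51 50 49 50 50 51 51]
 [47 48 46 47 47 48 46 49 49 47 49 47 49 50 50 50 49]
 [47 46 46 47 45 47 47 45 46 49 50 49 49 49 49 50 50]
 [42 45 44 45 46 44 46 46 47 45 49 50 49 47 48 49 48]
 [42 42 44 44 44 44 46 46 45 46 43 45 46 48 47 49 47]
 [38 40 44 42 41 43 43 44 45 43 46 44 48 45 46 46 46]
 [46 44 40 40 41 42 41 41 43 41 45 42 46 45 45 45 46]
 [67 57 48 39 38 40 40 40 40 44 43 43 43 44 44 44 43]]
```

```bash
python3 -m creep '[{"x":8,"y":-17,"z":0,"rx":0,"ry":0,"rz":0,"grip":0},{"x":8,"y":-17,"z":0,"rx":0,"ry":0,"rz":0,"grip":0},{"x":8,"y":-17,"z":0,"rx":0,"ry":0,"rz":0,"grip":0},{"x":8,"y":-17,"z":0,"rx":0,"ry":0,"rz":0,"grip":0},{"x":8,"y":-17,"z":0,"rx":0,"ry":0,"rz":0,"grip":0},{"x":8,"y":-17,"z":0,"rx":0,"ry":0,"rz":0,"grip":0},{"x":8,"y":-17,"z":0,"rx":0,"ry":0,"rz":0,"grip":0},{"x":8,"y":-17,"z":0,"rx":0,"ry":0,"rz":0,"grip":0},{"x":5,"y":-11,"z":0,"rx":0,"ry":0,"rz":0,"grip":0},{"x":0,"y":0,"z":0,"rx":0,"ry":0,"rz":0,"grip":0}]'
python3 -c "
from h import *
deltas([lev(.228,.16),lev(.228,.072),lev(.16,.072)])
c=optics.read_camera('wrist');g=c['color']
print('tip pred',proj(c,lev(.1814,.1)),'pivot',proj(c,lev(.155,.052)),'peg pred',[(a,proj(c,[*(C+.108*np.array([np.cos(np.radians(a)),np.sin(np.radians(a))])),.07]).round()) for a in (112,118.5,125)])
m=((g.max(2)>115)&(g.max(2).astype(int)-g.min(2)<45)).astype(np.uint8)
k,l,s,ce=cv2.connectedComponentsWithStats(m)
print([(s[i].tolist(),ce[i].round().tolist()) for i in range(1,k) if s[i][4]>60])
"
```

```text
time: 15.7
eef_pos: [0.5328, 0.1175, 0.1587]
tcp_rot: [0.992, 0.126, -0.0, -0.0]
contact_force: [-0.6, 0.1, 0.1]
opening: 0.004
finger_force: 0.0
tcp [0.5328 0.1175 0.1587] x-yaw 14.4 F [-0.6  0.1  0.1]
[0.533 0.115 0.16 ] -> [-0.9  2.5 -1.3]
[0.533 0.115 0.072] -> [ 0.   0.1 88. ]
[0.55  0.049 0.072] -> [-0. 68. -0.]
tip pred [378.35254277 205.0746999 ] pivot [396.17174698 188.57664552] peg pred [(112, array([451., 225.])), (118.5, array([452., 237.])), (125, array([454., 249.]))]
[([126, 0, 514, 381, 132023], [397.0, 154.0]), ([131, 15, 7, 138, 162], [133.0, 81.0]), ([620, 146, 20, 14, 121], [629.0, 153.0]), ([311, 316, 11, 17, 140], [316.0, 324.0]), ([403, 322, 23, 21, 176], [413.0, 332.0])]
```

```bash
python3 -m creep '[{"x":0,"y":0,"z":12,"rx":0,"ry":0,"rz":0,"grip":0},{"x":0,"y":0,"z":15,"rx":0,"ry":0,"rz":0,"grip":0},{"x":0,"y":0,"z":15,"rx":0,"ry":0,"rz":0,"grip":0},{"x":0,"y":0,"z":15,"rx":0,"ry":0,"rz":0,"grip":0},{"x":0,"y":0,"z":15,"rx":0,"ry":0,"rz":0,"grip":0},{"x":0,"y":0,"z":10,"rx":0,"ry":0,"rz":0,"grip":0},{"x":0,"y":0,"z":5,"rx":0,"ry":0,"rz":0,"grip":0},{"x":0,"y":0,"z":0,"rx":0,"ry":0,"rz":0,"grip":0},{"x":0,"y":0,"z":0,"rx":0,"ry":0,"rz":0,"grip":0},{"x":0,"y":0,"z":0,"rx":0,"ry":0,"rz":0,"grip":0}]'
python3 -m creep '[{"x":0,"y":4,"z":0,"rx":0,"ry":0,"rz":0,"grip":0},{"x":0,"y":4,"z":0,"rx":0,"ry":0,"rz":0,"grip":0},{"x":0,"y":4,"z":0,"rx":0,"ry":0,"rz":0,"grip":0},{"x":0,"y":4,"z":0,"rx":0,"ry":0,"rz":0,"grip":0},{"x":0,"y":4,"z":0,"rx":0,"ry":0,"rz":0,"grip":0},{"x":0,"y":4,"z":0,"rx":0,"ry":0,"rz":0,"grip":0},{"x":0,"y":4,"z":0,"rx":0,"ry":0,"rz":0,"grip":0},{"x":0,"y":4,"z":0,"rx":0,"ry":0,"rz":0,"grip":0},{"x":0,"y":4,"z":0,"rx":0,"ry":0,"rz":0,"grip":0},{"x":0,"y":0,"z":0,"rx":0,"ry":0,"rz":0,"grip":0}]'
python3 -c "
from h import *
deltas([lev(.16,.072)])"
```

```text
time: 16.58
eef_pos: [0.5337, 0.1156, 0.073]
tcp_rot: [0.992, 0.125, 0.001, 0.0]
contact_force: [0.6, -0.5, 0.4]
opening: 0.002
finger_force: 0.0
time: 17.42
eef_pos: [0.5422, 0.0802, 0.0721]
tcp_rot: [0.992, 0.125, 0.0, 0.0]
contact_force: [0.1, 0.1, -0.2]
opening: -0.002
finger_force: 0.0
tcp [0.5422 0.0802 0.0721] x-yaw 14.3 F [ 0.1  0.1 -0.2]
[0.55  0.049 0.072] -> [-0.6 32.1  0.2]
```

```bash
python3 -m creep '[{"x":0,"y":3,"z":0,"rx":0,"ry":0,"rz":0,"grip":0},{"x":0,"y":3,"z":0,"rx":0,"ry":0,"rz":0,"grip":0},{"x":0,"y":3,"z":0,"rx":0,"ry":0,"rz":0,"grip":0},{"x":0,"y":0,"z":0,"rx":0,"ry":0,"rz":0,"grip":0},{"x":0,"y":0,"z":0,"rx":0,"ry":0,"rz":0,"grip":0},{"x":0,"y":0,"z":0,"rx":0,"ry":0,"rz":0,"grip":0},{"x":0,"y":0,"z":0,"rx":0,"ry":0,"rz":0,"grip":0},{"x":0,"y":0,"z":0,"rx":0,"ry":0,"rz":0,"grip":0},{"x":0,"y":0,"z":0,"rx":0,"ry":0,"rz":0,"grip":0},{"x":0,"y":0,"z":0,"rx":0,"ry":0,"rz":0,"grip":0}]'
```

```text
time: 18.25
eef_pos: [0.5441, 0.0738, 0.0739]
tcp_rot: [0.992, 0.125, -0.0, -0.001]
contact_force: [-5.3, 6.2, 9.4]
opening: 0.002
finger_force: 5.3
```

The force points up and sideways, so the fingertip is riding on the lever's rounded end. I'll back off, go lower, shift a little in +x, and push again.

```bash
python3 -m creep '[{"x":0,"y":-5,"z":0,"rx":0,"ry":0,"rz":0,"grip":0},{"x":0,"y":-8,"z":0,"rx":0,"ry":0,"rz":0,"grip":0},{"x":2,"y":-8,"z":0,"rx":0,"ry":0,"rz":0,"grip":0},{"x":2,"y":-4,"z":0,"rx":0,"ry":0,"rz":0,"grip":0},{"x":0,"y":0,"z":6,"rx":0,"ry":0,"rz":0,"grip":0},{"x":0,"y":0,"z":7,"rx":0,"ry":0,"rz":0,"grip":0},{"x":0,"y":0,"z":6,"rx":0,"ry":0,"rz":0,"grip":0},{"x":0,"y":0,"z":0,"rx":0,"ry":0,"rz":0,"grip":0},{"x":0,"y":0,"z":0,"rx":0,"ry":0,"rz":0,"grip":0},{"x":0,"y":0,"z":0,"rx":0,"ry":0,"rz":0,"grip":0}]'
python3 -m creep '[{"x":0,"y":6,"z":0,"rx":0,"ry":0,"rz":0,"grip":0},{"x":0,"y":6,"z":0,"rx":0,"ry":0,"rz":0,"grip":0},{"x":0,"y":5,"z":0,"rx":0,"ry":0,"rz":0,"grip":0},{"x":0,"y":4,"z":0,"rx":0,"ry":0,"rz":0,"grip":0},{"x":0,"y":3,"z":0,"rx":0,"ry":0,"rz":0,"grip":0},{"x":0,"y":0,"z":0,"rx":0,"ry":0,"rz":0,"grip":0},{"x":0,"y":0,"z":0,"rx":0,"ry":0,"rz":0,"grip":0},{"x":0,"y":0,"z":0,"rx":0,"ry":0,"rz":0,"grip":0},{"x":0,"y":0,"z":0,"rx":0,"ry":0,"rz":0,"grip":0},{"x":0,"y":0,"z":0,"rx":0,"ry":0,"rz":0,"grip":0}]'
python3 -c "
from h import *
deltas([lev(.16,.055)])"
```

```text
time: 19.08
eef_pos: [0.5418, 0.0972, 0.0529]
tcp_rot: [0.992, 0.125, -0.0, 0.0]
contact_force: [0.8, -0.3, -0.7]
opening: 0.004
finger_force: 0.0
time: 19.92
eef_pos: [0.5478, 0.0743, 0.0531]
tcp_rot: [0.992, 0.125, 0.0, -0.0]
contact_force: [0.6, 2.0, 1.7]
opening: -0.001
finger_force: 1.1
tcp [0.5478 0.0743 0.0531] x-yaw 14.4 F [0.6 2.  1.7]
[0.55  0.049 0.055] -> [-4.6 24.9 -1.9]
```

Now the contact is lateral. Pushing on past the middle.

```bash
python3 -m creep '[{"x":0,"y":3,"z":0,"rx":0,"ry":0,"rz":0,"grip":0},{"x":0,"y":3,"z":0,"rx":0,"ry":0,"rz":0,"grip":0},{"x":0,"y":3,"z":0,"rx":0,"ry":0,"rz":0,"grip":0},{"x":0,"y":0,"z":0,"rx":0,"ry":0,"rz":0,"grip":0},{"x":0,"y":0,"z":0,"rx":0,"ry":0,"rz":0,"grip":0},{"x":0,"y":0,"z":0,"rx":0,"ry":0,"rz":0,"grip":0},{"x":0,"y":0,"z":0,"rx":0,"ry":0,"rz":0,"grip":0},{"x":0,"y":0,"z":0,"rx":0,"ry":0,"rz":0,"grip":0},{"x":0,"y":0,"z":0,"rx":0,"ry":0,"rz":0,"grip":0},{"x":0,"y":0,"z":0,"rx":0,"ry":0,"rz":0,"grip":0}]'
python3 -m creep '[{"x":0,"y":3,"z":0,"rx":0,"ry":0,"rz":0,"grip":0},{"x":0,"y":3,"z":0,"rx":0,"ry":0,"rz":0,"grip":0},{"x":0,"y":3,"z":0,"rx":0,"ry":0,"rz":0,"grip":0},{"x":0,"y":3,"z":0,"rx":0,"ry":0,"rz":0,"grip":0},{"x":0,"y":0,"z":0,"rx":0,"ry":0,"rz":0,"grip":0},{"x":0,"y":0,"z":0,"rx":0,"ry":0,"rz":0,"grip":0},{"x":0,"y":0,"z":0,"rx":0,"ry":0,"rz":0,"grip":0},{"x":0,"y":0,"z":0,"rx":0,"ry":0,"rz":0,"grip":0},{"x":0,"y":0,"z":0,"rx":0,"ry":0,"rz":0,"grip":0},{"x":0,"y":0,"z":0,"rx":0,"ry":0,"rz":0,"grip":0}]'
python3 -c "
from h import *
deltas([lev(.16,.055)])"
```

```text
time: 20.75
eef_pos: [0.55, 0.0655, 0.0531]
tcp_rot: [0.992, 0.125, -0.0, 0.0]
contact_force: [0.6, 0.8, 1.0]
opening: -0.004
finger_force: 0.0
time: 21.58
eef_pos: [0.553, 0.0539, 0.0531]
tcp_rot: [0.992, 0.125, 0.0, 0.0]
contact_force: [-0.2, -0.5, -0.2]
opening: -0.002
finger_force: 0.0
tcp [0.553  0.0539 0.0531] x-yaw 14.4 F [-0.2 -0.5 -0.2]
[0.55  0.049 0.055] -> [-4.5  3.9 -1.9]
```

The force has dropped away, probably the snap. I'll retreat outward and up, then check with the cameras by code.

```bash
python3 -m creep '[{"x":0,"y":-8,"z":0,"rx":0,"ry":0,"rz":0,"grip":0},{"x":0,"y":-15,"z":0,"rx":0,"ry":0,"rz":0,"grip":0},{"x":0,"y":-17,"z":0,"rx":0,"ry":0,"rz":0,"grip":0},{"x":0,"y":-17,"z":0,"rx":0,"ry":0,"rz":0,"grip":0},{"x":0,"y":-5,"z":-20,"rx":0,"ry":0,"rz":0,"grip":0},{"x":0,"y":0,"z":-25,"rx":0,"ry":0,"rz":0,"grip":0},{"x":0,"y":0,"z":-25,"rx":0,"ry":0,"rz":0,"grip":0},{"x":0,"y":0,"z":-25,"rx":0,"ry":0,"rz":0,"grip":0},{"x":0,"y":0,"z":-20,"rx":0,"ry":0,"rz":0,"grip":0},{"x":0,"y":0,"z":0,"rx":0,"ry":0,"rz":0,"grip":0}]'
python3 - <<'E'
from h import *
deltas([])
for n in ("wrist","side"):
    c=optics.read_camera(n); g=c["color"]; v=g.max(2).astype(int); w=((v>105)&(v-g.min(2)<45)).astype(np.uint8) if n=="side" else ((v>125)&(v-g.min(2)<45)).astype(np.uint8)
    P={k:proj(c,lev(y,.1)).round() for k,y in (("unl",.1814),("lock",.1286))}; P["piv"]=proj(c,lev(.155,.052)).round()
    P["peg"]=[(a,proj(c,[*(C+.108*np.array([np.cos(np.radians(a)),np.sin(np.radians(a))])),.07]).round().tolist()) for a in (115,118.5,122,126)]
    print(n,P)
    r=4 if n=="side" else 9
    for k in("unl","lock"):
        x,y=P[k].astype(int); print(k,v[y-r:y+r+1:max(1,r//4),x-r:x+r+1:max(1,r//4)].tolist() if 0<=x<640 and 0<=y<400 else "out")
    x,y=map(int,P["peg"][1][1])
    if n=="side": print("pegpatch",v[y-7:y+8,x-9:x+10].tolist())
    cv2.imwrite(f"pics/end_{n}.png",g)
E
```

```text
time: 22.42
eef_pos: [0.5405, 0.1147, 0.1737]
tcp_rot: [0.992, 0.125, 0.005, 0.0]
contact_force: [0.8, -0.1, 0.8]
opening: 0.0
finger_force: 0.0
tcp [0.5405 0.1147 0.1737] x-yaw 14.4 F [ 0.8 -0.1  0.8]
wrist {'unl': array([369., 208.]), 'lock': array([431., 208.]), 'piv': array([387., 192.]), 'peg': [(115, [439.0, 232.0]), (118.5, [439.0, 238.0]), (122, [441.0, 244.0]), (126, [442.0, 250.0])]}
unl [[55, 54, 53, 54, 53, 54, 55, 54, 57, 78], [54, 53, 54, 54, 54, 54, 54, 55, 56, 71], [55, 54, 53, 54, 55, 54, 53, 54, 54, 58], [53, 55, 53, 53, 53, 54, 54, 55, 54, 54], [55, 54, 53, 53, 55, 54, 53, 54, 54, 54], [53, 53, 55, 54, 54, 54, 54, 54, 54, 54], [54, 54, 52, 55, 54, 53, 54, 55, 54, 55], [54, 55, 54, 54, 54, 53, 54, 54, 54, 55], [55, 55, 54, 54, 53, 53, 55, 53, 55, 55], [53, 54, 54, 54, 54, 54, 53, 54, 54, 54]]
lock [[203, 207, 209, 207, 196, 176, 154, 140, 142, 143], [209, 216, 218, 216, 205, 185, 161, 141, 143, 143], [210, 218, 220, 216, 206, 187, 161, 142, 142, 142], [202, 211, 214, 212, 200, 180, 152, 142, 143, 142], [197, 199, 199, 195, 181, 157, 143, 143, 142, 143], [207, 201, 1
[... 2041 characters left out ...]
, 104, 106, 103, 105, 107, 103], [107, 106, 106, 107, 88, 88, 136, 168, 168, 140, 112, 110, 106, 108, 110, 107, 106, 107, 104], [106, 104, 104, 107, 86, 87, 135, 158, 162, 136, 107, 107, 102, 105, 106, 105, 104, 108, 104], [102, 103, 106, 105, 89, 88, 138, 166, 160, 131, 108, 106, 109, 109, 106, 104, 105, 103, 106], [106, 105, 106, 104, 91, 97, 138, 163, 161, 133, 102, 107, 106, 104, 105, 107, 103, 106, 103], [105, 106, 107, 109, 91, 113, 147, 164, 158, 127, 106, 106, 105, 109, 108, 107, 103, 106, 105], [106, 103, 103, 102, 98, 121, 155, 165, 162, 127, 100, 111, 104, 101, 109, 107, 106, 105, 106], [100, 103, 104, 106, 104, 117, 145, 163, 159, 128, 98, 102, 105, 106, 108, 107, 105, 107, 103]]
```

The lever tip is at the locked spot, and the peg sits at its stop angle. The hand is clear, so I'm handing in.

```bash
python3 -c "
from plant import sign_off
print(sign_off())"
```

```text
the job is handed in; nothing more can be done
None
```

I handed the job in: the turntable is against its stop (by force and camera), the lever shows at its locked end (by camera), and the hand is clear; I saw no contact with the frame and kept away from the file, brush rest and jar, but took no final measurement of those four, and no verdict was returned.

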